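# Hang the slag hammer back between its neighbours

## Robot

A 7-joint arm with a two-finger parallel gripper is mounted at the origin on the work surface. World frame = base frame: x ahead of the robot, y to its left, z up, the work surface at z = 0. Lengths are in mm, angles in rad, forces in N, time in s.
With the tool pointing down it reaches from about 400 to 875 mm from the base axis. Payload 4.4 kg.
Tool frame: the origin (TCP) lies on the centre line of the jaws, within the pads' length; the fingertips stand 22 mm ahead of it and the grasp point (between the pads) lies 3 mm ahead of it; z points along the fingers, y is the direction in which the jaws open and shut (so a half turn about z gives the same grasp; the last joint's range is limited). The gripper opens to 85 mm and grips with 20 to 120 N. Pads are 22 mm wide; open, the fingers measure 114 mm over their backs; the gripper's body (76 mm by 85 mm) begins 54 mm behind the grasp point. The pads swing forward as they close: fully open they stand 13 mm farther back than shut.
Start: joints at [-1.381, 0.628, 0.038, 1.517, -0.027, 0.996, -0.02], TCP at [164.438, 628.87, 253.313] pointing down, gripper open.
Joint ranges: [-3.06, 3.06], [-0.37, 2.12], [-1.25, 1.32], [0.18, 2.47], [-1.1, 4.24], [0.23, 1.98], [-2.94, 2.94]. Speed limits (rad/s): [2.57, 2.57, 3.14, 3.14, 3.14, 3.14, 3.14].

## Interface

Orientations are given as [roll, pitch, yaw] about the fixed x, y, z axes, in that order (R = Rz(yaw) Ry(pitch) Rx(roll)).
In Python, from cell import ctrl gives the robot as it stands. The module is installed in compiled form; this text tells all that it offers.
- The arm moves only by the tool step_arm, never from a script. Its argument "commands" is a list of rows, each a list of 7 numbers: the shift along the tool's x, y, z in mm, then the turn, a rotation vector about the tool's x, y, z in degrees, then the closure in counts, from 0 (fully open) to 255 (shut). A call has 1 to 8 rows; each row is the pose to reach, as a shift and turn from the pose commanded when the call began, along the tool's axes at that moment; what a row does not reach only later rows make up. A row lasts 1/10 s, in which the tool goes at most 50 mm and 8.59 degrees, less where a joint would pass 70% of its speed; a pose out of reach is approached as far as the arm can. A call with a gripper value outside its range is refused whole. The fingers move at their own pace and stop on an object; the grip force is fixed at half the most. Time passes only in rows, so rows that repeat a pose let the fingers close. It gives the time, the measured TCP pose, the force and the opening at its end, in the units of the state.
- ctrl.read_state(): the state, without advancing time (a new reading comes with each control period).
- ctrl.get_image(name): name is "side" or "top" or "wrist"; returns the picture (400x640x3 uint8, red, green, blue); there is no depth.
- ctrl.camera_info(name): a dict with "vertical_fov" (degrees; the focal length in pixels is half the picture's height over the tangent of half this angle, whatever the lens; pixels are square), "cx", "cy" (the principal point, pixels), "rvec" (rotation vector, rad) and "tvec" (3), from world to camera coordinates, as OpenCV has them. Camera axes: x right, y down, z forward; pixel columns grow to the right and rows downward; lengths in mm; the calibration is good to about 2 mm. A picture is of the moment at which its call begins: read the wrist's pose just before it. camera_info takes no time and is no camera call; for the wrist camera it gives the pose at the moment of the call.
- ctrl.finish_job(): hands the job in, once; it reports no verdict.
Trained networks look in the newest picture that a camera, given by its name, has taken for a name from the list of things; names that differ only in an ending like _2 or _b are one class to them, and where a whole thing is asked for, a point or a joint stands for the part that bears it (a point fixed in the world has none). Each returns a list of dicts, best first, with "p" (0 to 1); they miss things now and then, are a little off and sometimes report something else, mostly with a low value. They report only what shows in the picture. A call takes as long as a camera call. They do not tell look-alikes from the thing itself.
- ctrl.spot_in(thing, camera): "point" ([row, column] as shares, 0 to 1, of the picture: columns of its width, rows of its height, amid what is visible of it).
The state is a dict: "clock": time; "qpos": joint angles; "qd": joint speeds; "tau": joint torques, N m; "eef_pos": TCP position; "tool_rot": TCP orientation; "force": force on the tool from outside, world axes, zero at the start; "torque": the same for the moment, N m; "width": finger opening in mm.
Only numpy, scipy, OpenCV 4.12 (cv2) and the standard library are available. Lean on these libraries where they do the work, as an engineer would, in place of code of your own. Each camera call takes 0.05 s, during which the arm holds its last target. There are 200 camera calls.

## Task

Take the slag hammer (blue grip, steel head with a chisel edge and a point) out of the socket stand and hang it in the empty middle fork of the yellow-pronged rack, handle down between the two prongs and head resting across both of them. Do not knock the orange mallet and the red T-handled key that hang on either side: they must stay as they hang. Let go of the hammer and leave it hanging still.

Things in the scene. Friction and masses are not known exactly. Their poses are not given: they have to be found in the camera images.
- slag_head (a point): Slag hammer, 0.36 kg, upright in a 28 mm wide, 50 mm deep socket; ball-pein hammer in the socket 150 mm away. Point: centre of the head's middle block, 24 (x, grasp) x 34 (y) x 36 mm (z). Head 100 mm along y (chisel end +y, 30 mm wide), flat underside 18 mm below; arms beside the block reach 2 mm above the point. z up. Handle 16 mm thick for 76 mm, then 24 mm blue grip; foot 204 mm below
- fork (a point): Empty middle fork of a fixed 3-fork rack. Point: midway between its prongs, level with their tops, 215 mm above the bench. x along the prongs to the beam (away from robot), y along the beam, z up. Prongs: 10 mm bars at y +-25 mm (40 mm gap, open at the front), tips at x -49 mm with lips 8 mm high; beam from x +39 mm, no higher than the prongs. Other forks at y +-100 mm
- mallet_head (a point): Orange mallet hanging in the fork on one side. Point: centre of its head, 40 (x) x 70 (y, along the beam) x 36 mm high; handle hangs 170 mm below the head. z up. Leave alone
- key_bar (a point): Chuck key with red T bar hanging in the fork on the other side. Point: centre of the bar, 16 (x) x 70 (y, along the beam) x 16 mm high; steel shank, 18 mm thick, hangs 150 mm below. z up. Leave alone
Things that resemble listed ones, but are neither listed nor needed, are in the scene too. What is shaped like the part that bears key_bar but purple is not meant.

How it is judged (in metres and radians):
At the end, for the whole second after the job is handed in: The slag hammer hangs released and still in the middle fork: underside on both prongs within 5 mm in height, within 18 mm of the middle sideways, between lips and beam, upright within 10 degrees; mallet and key within 12 mm of their starts and 10 degrees of upright (x of slag_head in the frame of fork between -0.035 and 0.036 m and y of slag_head in the frame of fork between -0.018 and 0.018 m and z of slag_head in the frame of fork between 0.013 and 0.023 m and angle between each of slag_head, mallet_head, key_bar's own z axis and vertical below 0.17 rad and linear speed of slag below 0.03 m/s and distance of each of mallet_head, key_bar from where it was at the start of the episode below 0.012 m); the robot touches nothing.
It fails at once if the orange mallet is knocked (its head shifts more than 12 mm or swings more than 15 degrees) (distance of mallet_head from where it was at the start of the episode above 0.012 m or angle between mallet_head's own z axis and vertical above 0.26 rad).
It fails at once if the red T key is knocked (its bar shifts more than 12 mm or swings more than 15 degrees) (distance of key_bar from where it was at the start of the episode above 0.012 m or angle between key_bar's own z axis and vertical above 0.26 rad).
It also fails if it takes over 38 s, if anything falls off the work surface, if the arm or the gripper's body presses on something with over 40 N, if the wrist force passes 120 N, or if a joint passes its speed limit or range.

## Working session

There is one attempt and no reset: what is moved stays moved. The work goes in short steps, Python scripts to look and compute and a tool call to move; the robot and the scene stay as the last step left them, time stands still between calls to the robot, and variables do not carry over. Pictures are saved under pics/ and viewed, about 8 in all and at most 12, crops included, and the job is handed in when it is done.

Besides the shell and the picture viewer there is one more tool, called after "Request:" in YAML: its name, and indented under it one key for each argument. step_arm: Moves the arm, as the interface text tells. Its arguments: {"type":"object","properties":{"commands":{"type":"array"}},"required":["commands"]}

```bash
mkdir -p pics; cat > h.py <<'E'
import numpy as np, cv2
from cell import ctrl
def cam(n):
    c=ctrl.camera_info(n); f=200/np.tan(np.radians(c["vertical_fov"])/2)
    return np.array([[f,0,c["cx"]],[0,f,c["cy"]],[0,0,1]]),cv2.Rodrigues(np.array(c["rvec"],float))[0],np.array(c["tvec"],float).reshape(3)
def proj(n,p,c=None):
    K,R,t=c or cam(n); q=K@(R@np.array(p,float)+t); return q[:2]/q[2]
def ray(c,uv):
    K,R,t=c; d=R.T@np.linalg.inv(K)@np.array([uv[0],uv[1],1.]); return -R.T@t,d/np.linalg.norm(d)
def tri(obs):
    A=np.zeros((3,3));b=np.zeros(3)
    for c,uv in obs:
        o,d=ray(c,uv);M=np.eye(3)-np.outer(d,d);A+=M;b+=M@o
    p=np.linalg.solve(A,b); return p,[np.linalg.norm((np.eye(3)-np.outer(ray(c,u)[1],ray(c,u)[1]))@(p-ray(c,u)[0])) for c,u in obs]
def onz(c,uv,z):
    o,d=ray(c,uv); return o+d*(z-o[2])/d[2]
def snap(n,f):
    c=cam(n); im=ctrl.get_image(n); cv2.imwrite(f"pics/{f}.png",im[:,:,::-1]); return c,im
E
python3 - <<'E'
from h import *
s=ctrl.read_state(); print(s["clock"],s["eef_pos"],s["tool_rot"],s["width"])
ims=[]
for n in("side","top","wrist"):
    c,im=snap(n,n+"0"); ims.append(im); print(n,"campos",(-c[1].T@c[2]).round(),c[0][0,0].round())
    for t in("slag_head","mallet_head","key_bar","fork"):
        print(t,[(round(d["p"],2),[round(d["point"][1]*640),round(d["point"][0]*400)]) for d in ctrl.spot_in(t,n)])
o=np.vstack([np.hstack(ims[:2])]); cv2.imwrite("pics/all0.png",cv2.resize(np.vstack(ims[:2]),(800,1000))[:,:,::-1])
print(ctrl.read_state()["clock"])
E
```

```text
0.0 [164.28855414 628.27720448 252.37831667] [-3.13965005e+00  3.22119877e-05  2.88577328e+00] 85.4149181707089
side campos [ 380. -529.  887.] 379.0
slag_head [(0.83, [280, 349])]
mallet_head [(0.62, [296, 116])]
key_bar [(0.87, [360, 234]), (0.82, [317, 171]), (0.82, [308, 246]), (0.74, [364, 173])]
fork [(0.58, [328, 158])]
top campos [ 440.  -36. 1277.] 477.0
slag_head [(0.59, [443, 290])]
mallet_head [(0.72, [191, 192])]
key_bar [(0.7, [354, 178]), (0.69, [276, 138])]
fork [(0.78, [250, 175])]
wrist campos [ 90. 647. 374.] 352.0
slag_head []
mallet_head []
key_bar []
fork []
0.75
```

View pics/side0.png

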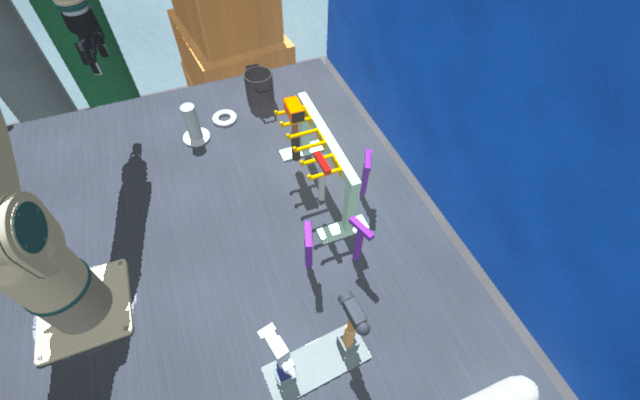

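View pics/top0.png

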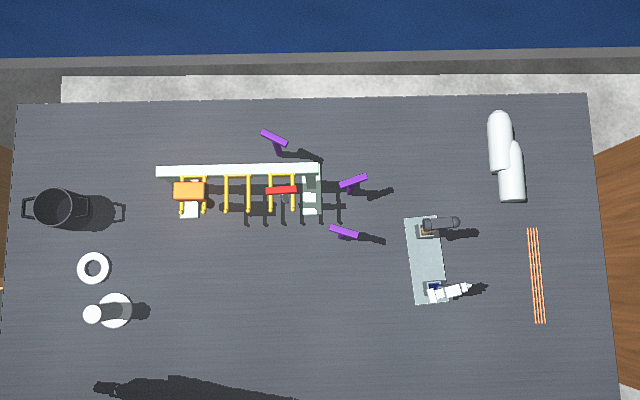

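Side view: the slag hammer (steel head, blue grip) is at (273,341), and the dark ball-pein with a wooden handle is at (355,312). The red key is at (322,162); the purple look-alikes are at (363,228), (308,245) and (367,172). Top view: slag at (449,292), ball-pein at (440,223), red key at (281,190), mallet at (190,191), middle fork prongs at columns 227 and 249. I'll confirm in an enlarged composite.

```bash
python3 - <<'E'
import cv2,numpy as np
s=cv2.imread("pics/side0.png");t=cv2.imread("pics/top0.png")
def cr(im,x,y,w=80,h=60): 
    o=cv2.resize(im[y:y+h,x:x+w],(400,300),interpolation=cv2.INTER_CUBIC)
    for i in range(0,w,10): cv2.putText(o,str(x+i),(i*400//w,8),0,.3,(0,255,0)); cv2.line(o,(i*400//w,10),(i*400//w,14),(0,255,0))
    for i in range(10,h,10): cv2.putText(o,str(y+i),(0,i*300//h+3),0,.3,(0,255,0))
    return o
cv2.imwrite("pics/crop1.png",np.vstack([np.hstack([cr(s,240,320),cr(t,410,265)]),np.hstack([cr(s,275,115),cr(t,210,160)])]))
E
```

```text
(no output)
```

View pics/crop1.png

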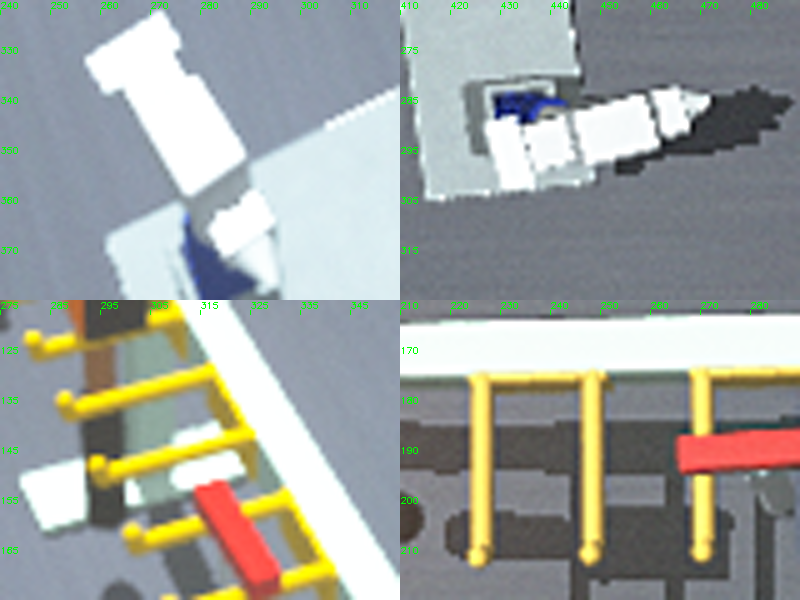

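The crop confirms it: the steel head with chisel plate and point above a blue grip is the slag hammer, and the empty middle fork has its tips at top-view (225.6,211) and (248,211). The red key hangs just right of it. Next I triangulate.

```bash
python3 - <<'E'
from h import *
S,T=cam("side"),cam("top")
P=dict(chis=((264.2,327),(429.5,295.8)),point=((295.6,378),(472,285.2)),Ltip=((288,135),(225.6,210.5)),Rtip=((294.5,148),(248.2,210.3)),Lb=((317.6,128.4),(226.2,175.6)),Rb=((325,141.4),(249.4,175.6)),
slagspot=((280,349),(443,290)),mallet=((296,110),(190,191)),key=((322.5,162),(281,190)))
for k,(a,b) in P.items():
    p,r=tri([(S,a),(T,b)]); print(k,p.round(),np.round(r,1))
for k,z in(("chis",230),("point",230),("slagspot",240)): print(k,onz(T,P[k][1],z).round(), onz(S,P[k][0],z).round())
for z in (200,220,250): print(z,onz(T,(452.4,291),z).round())
print(ctrl.read_state()["qpos"])
E
```

```text
chis [ 386. -277.  208.] [0.2 0.2]
point [ 408. -376.  201.] [1.7 1.7]
Ltip [585. 170. 220.] [0.1 0.1]
Rtip [584. 120. 220.] [0.4 0.4]
Lb [666. 170. 216.] [0.9 0.9]
Rb [665. 117. 217.] [1.1 1.1]
slagspot [ 399. -315.  181.] [2.1 2.1]
mallet [632. 247. 228.] [2.7 2.7]
key [628.  45. 226.] [1.1 1.1]
chis [ 387. -273.  230.] [ 386. -286.  230.]
point [ 408. -366.  230.] [ 409. -382.  230.]
slagspot [ 399. -300.  240.] [ 399. -334.  240.]
200 [ 395. -331.  200.]
220 [ 396. -326.  220.]
250 [ 397. -317.  250.]
[-1.38079313  0.62836088  0.03849143  1.51740771 -0.02698807  0.99633392
 -0.02001043]
```

```bash
cat > rows.py <<'E'
import sys,numpy as np
from cell import ctrl
from scipy.spatial.transform import Rotation as Ro
def rows(*tg):
    s=ctrl.read_state(); R=Ro.from_euler("xyz",s["tool_rot"]); p=np.array(s["eef_pos"])
    print("t",round(s["clock"],2),"p",p.round(1),"rpy",np.degrees(s["tool_rot"]).round(1),"F",np.round(s["force"],1),"w",round(s["width"],1))
    for x,y,z,yaw in tg:
        print((x,y,z,yaw),R.inv().apply(np.array([x,y,z])-p).round(1),np.degrees((R.inv()*Ro.from_euler("xyz",[180,0,yaw],degrees=True)).as_rotvec()).round(1))
E
python3 -c "
from rows import *
rows((250,580,420,155),(420,420,420,145),(520,220,420,130),(540,0,420,115),(400,-300,400,102.5))"
```

```text
t 0.75 p [164.4 628.9 253.3] rpy [180.   -0.  165.3] F [-0.6  0.2  0.3] w 85.5
(250, 580, 420, 155) [ -95.1  -25.6 -166.7] [ 0.  -0.  10.3]
(420, 420, 420, 145) [-300.1 -137.4 -166.7] [ 0.  -0.  20.3]
(520, 220, 420, 130) [-447.4 -305.6 -166.7] [-0.  -0.  35.3]
(540, 0, 420, 115) [-522.5 -513.4 -166.7] [-0.  -0.  50.3]
(400, -300, 400, 102.5) [-462.9 -839.  -146.7] [-0.  -0.  62.8]
```

Request:
step_arm:
  commands:
    - [-30, -8, -60, 0, 0, 3, 0]
    - [-60, -16, -110, 0, 0, 6, 0]
    - [-95, -26, -150, 0, 0, 10, 0]
    - [-140, -50, -167, 0, 0, 13, 0]
    - [-180, -75, -167, 0, 0, 15, 0]
    - [-220, -95, -167, 0, 0, 17, 0]
    - [-260, -115, -167, 0, 0, 19, 0]
    - [-300, -137, -167, 0, 0, 20, 0]

```text
clock: 1.55
eef_pos: [414.3, 425.6, 420.9]
tool_rot: [3.14, 0.0, 2.536]
force: [-0.1, 0.8, 0.7]
width: 85.6
```

```bash
python3 -c "
from rows import *
print(ctrl.read_state()['qpos'])
rows((480,320,420,140),(520,220,420,130),(540,110,420,124),(540,0,420,115),(400,-300,400,102.5))"
```

```text
[-0.96639419  0.41649697  0.18969433  1.42648858 -0.07930291  1.30479557
  0.19332487]
t 1.55 p [414.3 425.6 420.9] rpy [179.9   0.  145.3] F [-0.1  0.8  0.7] w 85.6
(480, 320, 420, 140) [-114.1  -49.4    0.8] [0.1 0.  5.3]
(520, 220, 420, 130) [-203.9 -108.8    0.7] [ 0.1 -0.  15.3]
(540, 110, 420, 124) [-283.  -187.9    0.6] [ 0.1 -0.  21.3]
(540, 0, 420, 115) [-345.6 -278.3    0.5] [ 0.1 -0.  30.3]
(400, -300, 400, 102.5) [-401.3 -604.7   20.1] [ 0.1 -0.  42.8]
```

Request:
step_arm:
  commands:
    - [-38, -16, 0, 0, 0, 2, 0]
    - [-76, -33, 0, 0, 0, 4, 0]
    - [-114, -50, 0, 0, 0, 6, 0]
    - [-160, -80, 0, 0, 0, 11, 0]
    - [-204, -109, 0, 0, 0, 15, 0]
    - [-235, -145, 0, 0, 0, 19, 0]
    - [-265, -180, 0, 0, 0, 22, 0]
    - [-295, -210, 0, 0, 0, 26, 0]

```text
clock: 2.35
eef_pos: [536.1, 83.5, 420.6]
tool_rot: [3.141, 0.0, 2.079]
force: [-0.1, 0.3, 0.4]
width: 85.5
```

```bash
python3 -c "
from rows import *
rows((540,0,420,115),(480,-200,400,110),(400,-300,380,102.5),(396,-380,380,102.5))"
```

```text
t 2.35 p [536.1  83.5 420.6] rpy [180.    0.  119.1] F [-0.1  0.3  0.4] w 85.5
(540, 0, 420, 115) [-74.8 -37.2   0.6] [0.  0.  4.1]
(480, -200, 400, 110) [-220.4 -186.9   20.7] [0.  0.  9.1]
(400, -300, 380, 102.5) [-268.8 -305.5   40.7] [ 0.   0.  16.6]
(396, -380, 380, 102.5) [-336.7 -347.9   40.7] [ 0.   0.  16.6]
```

Request:
step_arm:
  commands:
    - [-38, -18, 0, 0, 0, 2, 0]
    - [-75, -37, 0, 0, 0, 4, 0]
    - [-110, -74, 5, 0, 0, 5, 0]
    - [-147, -111, 10, 0, 0, 7, 0]
    - [-184, -149, 15, 0, 0, 8, 0]
    - [-220, -187, 20, 0, 0, 9, 0]
    - [-236, -226, 27, 0, 0, 12, 0]
    - [-252, -265, 34, 0, 0, 14, 0]

```text
clock: 3.15
eef_pos: [427.3, -265.5, 386.2]
tool_rot: [3.141, 0.001, 1.835]
force: [0.3, -1.0, 1.0]
width: 85.4
```

```bash
python3 -c "
from rows import *
rows((400,-300,380,102.5),(398,-390,380,102.5))"
```

```text
t 3.15 p [ 427.3 -265.5  386.2] rpy [1.800e+02 1.000e-01 1.052e+02] F [ 0.3 -1.   1. ] w 85.4
(400, -300, 380, 102.5) [-26.2 -35.4   6.2] [0.  0.1 2.7]
(398, -390, 380, 102.5) [-112.5  -60.9    6.3] [0.  0.1 2.7]
```

Request:
step_arm:
  commands:
    - [-40, -30, 6, 0, 0, 2, 0]
    - [-76, -46, 6, 0, 0, 3, 0]
    - [-112, -61, 6, 0, 0, 3, 0]
    - [-112, -61, 6, 0, 0, 3, 0]
    - [-112, -61, 6, 0, 0, 3, 0]

```text
clock: 3.65
eef_pos: [399.0, -387.8, 380.0]
tool_rot: [-3.141, -0.0, 1.784]
force: [-0.4, 0.5, 1.1]
width: 85.3
```

```bash
python3 - <<'E'
from h import *
from rows import rows
rows()
c,im=snap("wrist","w1"); print(-c[1].T@c[2])
for d in ctrl.spot_in("slag_head","wrist"): print(d["p"],d["point"][1]*640,d["point"][0]*400)
for p in ((396,-326,205),(396,-326,223)): print(proj("wrist",p,c))
np.savez("w1.npz",K=c[0],R=c[1],t=c[2])
E
```

```text
t 3.65 p [ 399.  -387.8  380. ] rpy [-180.    -0.   102.2] F [-0.4  0.5  1.1] w 85.3
[ 382.67025339 -314.57460175  500.90993541]
0.82 332.224 91.28
[330.82964369 102.94319549]
[331.65955995 104.09125407]
```

View pics/w1.png

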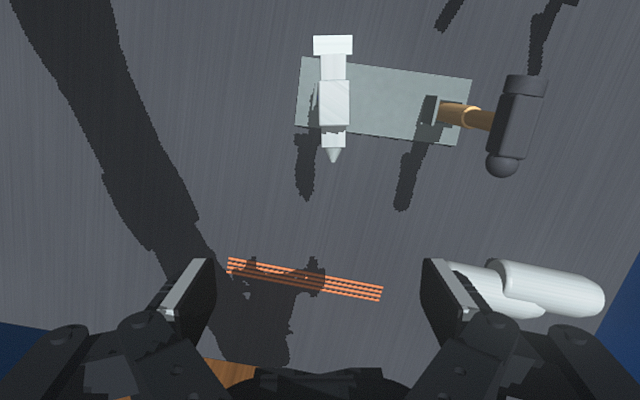

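Wrist view: the slag head runs vertically from the chisel edge at (332,36) to the tip at (333,162), with the block at about (334,102). The ball-pein is at (510,120), well clear. Yaw is aligned.

```bash
python3 - <<'E'
from h import *
from rows import rows
z=np.load("w1.npz"); W=(z["K"],z["R"],z["t"]); S,T=cam("side"),cam("top")
for n,a,w,b in(("chis",(264.2,327),(332.5,36),(429.5,295.8)),("tip",(295.6,378),(333.5,162),(472,285.2))):
    for o in([(S,a),(W,w)],[(T,b),(W,w)],[(S,a),(W,w),(T,b)]):
        p,r=tri(o); print(n,p.round(1),np.round(r,1))
p,r=tri([(W,(334.5,101.5)),(T,(452.4,291))]);print("blocktop",p,r)
for zz in(200,205,223): print(zz,onz(W,(334.5,101.5),zz).round(1),onz(W,(332.5,36),zz).round(1),onz(W,(333.5,162),zz).round(1))
im=cv2.imread("pics/w1.png")[25:175,280:390]; cv2.imwrite("pics/w1c.png",cv2.resize(im,None,fx=4,fy=4,interpolation=cv2.INTER_CUBIC))
E
```

```text
chis [ 386.  -277.3  207.8] [0.1 0.1]
chis [ 386.2 -277.4  208.7] [0.1 0.1]
chis [ 386.1 -277.4  208.4] [0.2 0.1 0.2]
tip [ 410.1 -374.9  196.4] [0.2 0.2]
tip [ 407.6 -370.3  218.3] [0.5 0.5]
tip [ 408.9 -375.2  200.2] [1.5 1.2 2.1]
blocktop [ 396.84245603 -323.26217551  229.19044738] [np.float64(0.5516389784822695), np.float64(0.5516389784821272)]
200 [ 398.9 -324.4  200. ] [ 386.1 -276.3  200. ] [ 409.6 -374.2  200. ]
205 [ 398.7 -324.3  205. ] [ 386.1 -276.9  205. ] [ 409.2 -373.2  205. ]
223 [ 397.7 -323.7  223. ] [ 385.9 -279.2  223. ] [ 407.5 -369.7  223. ]
```

View pics/w1c.png

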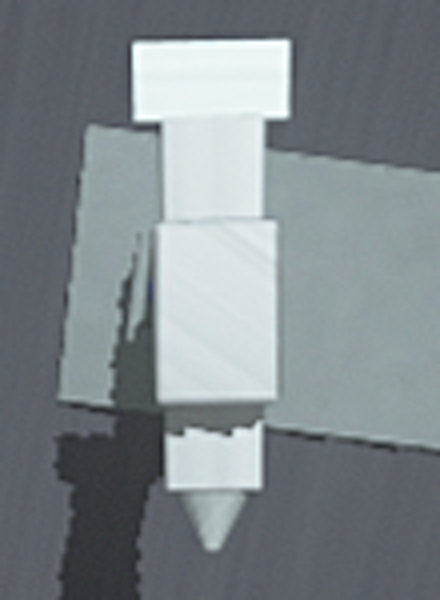

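```bash
python3 -c "
from rows import *
rows((398,-325,330,102.5),(398,-325,212,102.5))"
```

```text
t 3.75 p [ 400.1 -386.   380.1] rpy [ 1.800e+02 -1.000e-01  1.024e+02] F [ 1.1 -0.8 -0.7] w 85.6
(398, -325, 330, 102.5) [60.  11.1 50.1] [ 0.  -0.1 -0.1]
(398, -325, 212, 102.5) [ 59.9  11.1 168.1] [ 0.  -0.1 -0.1]
```

Request:
step_arm:
  commands:
    - [30, 6, 25, 0, 0, 0, 0]
    - [60, 11, 50, 0, 0, 0, 0]
    - [60, 11, 85, 0, 0, 0, 0]
    - [60, 11, 115, 0, 0, 0, 0]
    - [60, 11, 115, 0, 0, 0, 0]
    - [60, 11, 115, 0, 0, 0, 0]

```text
clock: 4.35
eef_pos: [398.1, -325.6, 265.9]
tool_rot: [3.141, -0.0, 1.788]
force: [0.2, 0.4, 0.1]
width: 85.3
```

```bash
python3 - <<'E'
from h import *
from rows import rows
rows((398,-325,212,102.5))
c,im=snap("wrist","w2")
print(proj("wrist",(398,-325,224),c),proj("wrist",(386,-277.3,208),c))
E
```

```text
t 4.35 p [ 398.1 -325.6  265.9] rpy [180.   -0.  102.4] F [0.2 0.4 0.1] w 85.3
(398, -325, 212, 102.5) [ 0.6  0.1 53.9] [ 0.  -0.  -0.1]
[318.77062172 239.44364421] [315.94633437 137.15562005]
```

View pics/w2.png

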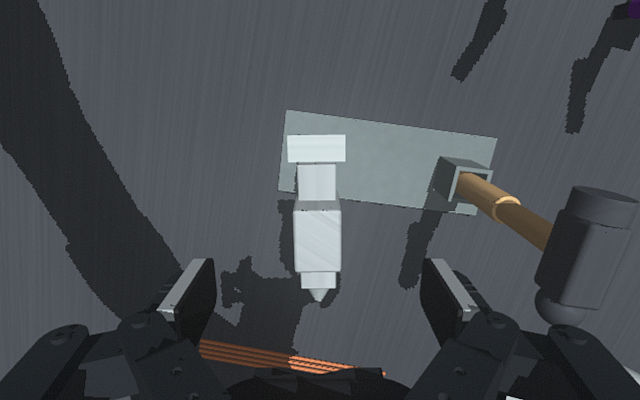

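The block's top centre is at about (318,239), which matches the prediction of (318.8,239.4). Descending to grasp.

Request:
step_arm:
  commands:
    - [0, 0, 25, 0, 0, 0, 0]
    - [0, 0, 45, 0, 0, 0, 0]
    - [0, 0, 54, 0, 0, 0, 0]
    - [0, 0, 54, 0, 0, 0, 0]
    - [0, 0, 54, 0, 0, 0, 120]
    - [0, 0, 54, 0, 0, 0, 255]
    - [0, 0, 54, 0, 0, 0, 255]
    - [0, 0, 54, 0, 0, 0, 255]

```text
clock: 5.2
eef_pos: [397.7, -326.5, 211.8]
tool_rot: [3.141, 0.001, 1.786]
force: [-0.3, -0.8, -0.1]
width: 28.6
```

Request:
step_arm:
  commands:
    - [0, 0, 0, 0, 0, 0, 255]
    - [0, 0, 0, 0, 0, 0, 255]
    - [0, 0, 0, 0, 0, 0, 255]
    - [0, 0, 0, 0, 0, 0, 255]

```text
clock: 5.6
eef_pos: [397.8, -326.7, 211.8]
tool_rot: [3.141, 0.001, 1.786]
force: [0.5, 0.6, 5.7]
width: 23.1
```

Request:
step_arm:
  commands:
    - [0, 0, -12, 0, 0, 0, 255]
    - [0, 0, -30, 0, 0, 0, 255]
    - [0, 0, -50, 0, 0, 0, 255]
    - [0, 0, -75, 0, 0, 0, 255]
    - [0, 0, -105, 0, 0, 0, 255]
    - [0, 0, -140, 0, 0, 0, 255]
    - [0, 0, -180, 0, 0, 0, 255]
    - [0, 0, -220, 0, 0, 0, 255]

```text
clock: 6.4
eef_pos: [396.4, -325.5, 432.4]
tool_rot: [-3.14, -0.002, 1.786]
force: [1.3, 0.4, -6.1]
width: 23.3
```

```bash
python3 - <<'E'
from h import *
from rows import rows
S,T=cam("side"),cam("top")
print("purple near",tri([(S,(308,226)),(T,(343,232))]),tri([(S,(363,228)),(T,(353,181))]))
rows((420,-240,460,101),(450,-100,460,95),(460,60,460,92),(480,145,460,89),(500,145,460,89))
E
```

```text
purple near (array([536.29898648, -92.63066278, 192.61890474]), [np.float64(3.4214773894217356), np.float64(3.4214773894217054)]) (array([ 660.23432239, -122.15119628,  158.69484714]), [np.float64(3.036039731719063), np.float64(3.036039731719114)])
t 6.4 p [ 396.4 -325.5  432.4] rpy [-1.799e+02 -1.000e-01  1.023e+02] F [ 1.3  0.4 -6.1] w 23.3
(420, -240, 460, 101) [ 78.6  41.2 -27.6] [-0.1 -0.1  1.3]
(450, -100, 460, 95) [209.  100.4 -27.5] [-0.1 -0.1  7.3]
(460, 60, 460, 92) [363.2 144.3 -27.3] [-0.1 -0.1 10.3]
(480, 145, 460, 89) [441.9 182.  -27.2] [-0.1 -0.1 13.3]
(500, 145, 460, 89) [437.7 201.5 -27.3] [-0.1 -0.1 13.3]
```

Request:
step_arm:
  commands:
    - [12, 6, -5, 0, 0, 0, 255]
    - [34, 18, -14, 0, 0, 1, 255]
    - [64, 34, -22, 0, 0, 1, 255]
    - [98, 50, -28, 0, 0, 2, 255]
    - [135, 67, -28, 0, 0, 4, 255]
    - [172, 84, -28, 0, 0, 6, 255]
    - [209, 100, -28, 0, 0, 7, 255]
    - [245, 110, -28, 0, 0, 8, 255]

```text
clock: 7.2
eef_pos: [452.1, -61.4, 458.8]
tool_rot: [-3.14, -0.0, 1.646]
force: [-0.2, 1.1, -4.4]
width: 23.1
```

```bash
python3 - <<'E'
from rows import rows
rows((460,60,460,92),(475,145,440,89))
E
```

```text
t 7.2 p [452.1 -61.4 458.8] rpy [-179.9   -0.    94.3] F [-0.2  1.1 -4.4] w 23.1
(460, 60, 460, 92) [120.4  17.1  -1.2] [-0.1 -0.   2.3]
(475, 145, 440, 89) [204.   38.5  18.8] [-0.1 -0.   5.3]
```

Request:
step_arm:
  commands:
    - [36, 6, 0, 0, 0, 1, 255]
    - [72, 11, 0, 0, 0, 2, 255]
    - [106, 16, 0, 0, 0, 3, 255]
    - [138, 22, 0, 0, 0, 4, 255]
    - [166, 29, 4, 0, 0, 5, 255]
    - [188, 34, 10, 0, 0, 5, 255]
    - [204, 38, 14, 0, 0, 5, 255]
    - [204, 38, 14, 0, 0, 5, 255]

```text
clock: 8.0
eef_pos: [474.2, 145.2, 444.0]
tool_rot: [-3.139, 0.0, 1.563]
force: [0.2, 0.4, -5.0]
width: 23.4
```

```bash
python3 - <<'E'
from h import *
from rows import rows
rows((530,145,265,89),(632,145,265,89))
c,im=snap("wrist","w3"); np.savez("w3.npz",K=c[0],R=c[1],t=c[2])
S,si=snap("side","s3")
for n,p in dict(Ltip=(585,170,220),Rtip=(584,120,220),Lb=(666,170,216),Rb=(665,120,217),key=(628,45,226)).items(): print(n,proj("wrist",p,c).round(1))
cv2.imwrite("pics/c3.png",np.hstack([im[:,:,::-1],cv2.resize(si[40:240,220:400],(360,400))[:,:,::-1]])[:,:][:, :])
cv2.imwrite("pics/c3.png",cv2.resize(cv2.imread("pics/c3.png"),(800,320)))
E
```

```text
t 8.0 p [474.2 145.2 444. ] rpy [-179.8    0.    89.6] F [ 0.2  0.4 -5. ] w 23.4
(530, 145, 265, 89) [  0.2  56.3 178.9] [-0.2  0.   0.6]
(632, 145, 265, 89) [  1.  158.3 178.6] [-0.2  0.   0.6]
Ltip [431.9 137.8]
Rtip [426.5 187.1]
Lb [512.9 136.7]
Rb [504.7 185.8]
key [463.5 256. ]
```

View pics/w3.png

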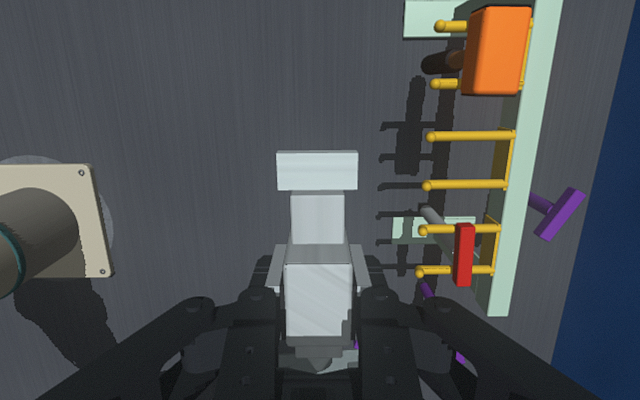

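Wrist: the middle fork's lips are at (431,136) and (427,186), predicted (432,138) and (426.5,187). That agrees to about 1 mm, giving fork ≈ (630,146,215). The hammer sits square in the jaws. Descending in front of the fork.

Request:
step_arm:
  commands:
    - [0, 0, 15, 0, 0, 0, 255]
    - [0, 0, 45, 0, 0, 0, 255]
    - [0, 5, 80, 0, 0, 0, 255]
    - [0, 10, 120, 0, 0, 0, 255]
    - [0, 20, 155, 0, 0, 0, 255]
    - [0, 30, 175, 0, 0, 0, 255]
    - [0, 35, 179, 0, 0, 0, 255]
    - [0, 35, 179, 0, 0, 0, 255]

```text
clock: 8.9
eef_pos: [510.9, 141.1, 266.5]
tool_rot: [3.141, 0.001, 1.557]
force: [0.2, -0.4, -4.5]
width: 23.2
```

```bash
python3 - <<'E'
from h import *
from rows import rows
rows((600,145,265,89.6),(631,145,265,89.6))
S,si=snap("side","s4"); T,ti=snap("top","t4")
print(proj("side",(509,146,259)),proj("top",(509,146,277)))
a=cv2.resize(si[60:260,180:400],(440,400)); b=cv2.resize(ti[130:290,160:320],(400,400)); cv2.imwrite("pics/c4.png",cv2.resize(np.hstack([a,b]),(800,380))[:,:,::-1])
E
```

```text
t 8.9 p [510.9 141.1 266.5] rpy [1.80e+02 1.00e-01 8.92e+01] F [ 0.2 -0.4 -4.5] w 23.2
(600, 145, 265, 89.6) [ 5.1 89.1  1.6] [ 0.   0.1 -0.4]
(631, 145, 265, 89.6) [  5.6 120.1   1.6] [ 0.   0.1 -0.4]
[260.44650705 137.0376282 ] [231.57865227 242.56956893]
```

View pics/c4.png

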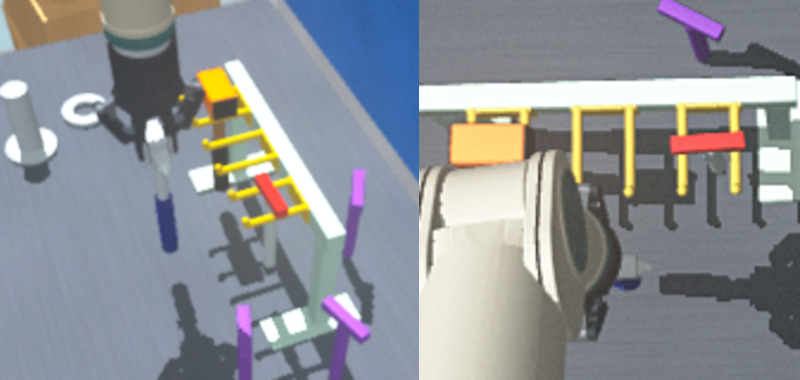

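The hammer hangs straight in front of the fork, with the blue grip down. TCP y reads 141, so I'll correct by about +4 on the way in.

Request:
step_arm:
  commands:
    - [3, 8, 0, 0, 0, 0, 255]
    - [4, 25, 0, 0, 0, 0, 255]
    - [4, 40, 0, 0, 0, 0, 255]
    - [4, 48, 0, 0, 0, 0, 255]
    - [4, 50, 0, 0, 0, 0, 255]
    - [4, 50, 0, 0, 0, 0, 255]

```text
clock: 9.6
eef_pos: [559.8, 145.9, 266.4]
tool_rot: [-3.141, -0.0, 1.559]
force: [0.5, -0.2, -4.2]
width: 23.3
```

```bash
python3 - <<'E'
from h import *
from rows import rows
rows((631,145,265,89.6))
c,im=snap("wrist","w5")
for n,p in dict(Ltip=(585,170,220),Rtip=(584,120,220)).items(): print(n,proj("wrist",p,c).round(1))
rows((631,145,265,89.6))
E
```

```text
t 9.6 p [559.8 145.9 266.4] rpy [-180.    -0.    89.3] F [ 0.5 -0.2 -4.2] w 23.3
(631, 145, 265, 89.6) [-0.1 71.2  1.4] [-0.  -0.  -0.3]
Ltip [368.2 191.7]
Rtip [363.4 280.5]
t 9.65 p [559.4 145.9 266.3] rpy [-180.    -0.    89.3] F [ 0.1  0.2 -5. ] w 23.6
(631, 145, 265, 89.6) [-0.1 71.6  1.3] [-0.  -0.  -0.3]
```

View pics/w5.png

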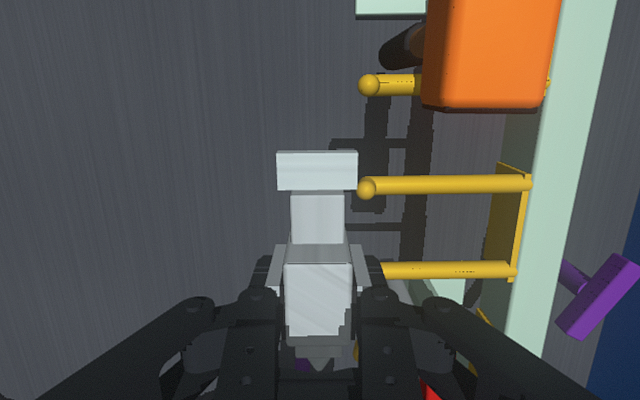

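```bash
python3 - <<'E'
from h import *
c=cam("wrist")
for uv in((400,186.5),(400,270.5),(500,184),(500,268)): print(uv,onz(c,uv,210).round(1))
print(onz(c,(367,187),222).round(1), onz(c,(528,183),210).round(1))
print("head",onz(c,(318,290),277).round(1),onz(c,(317,170),260).round(1))
z=np.load("w3.npz"); w=(z["K"],z["R"],z["t"])
print([tri([(w,a),(c,b)])[0].round(1) for a,b in(((431,136),(367,187)),((512,135),(527,182)))])
E
```

```text
(400, 186.5) [602.5 169.7 210. ]
(400, 270.5) [605.4 120.3 210. ]
(500, 184) [654.7 170.5 210. ]
(500, 268) [661.7 121.3 210. ]
[583.6 173.1 222. ] [669.2 170.9 210. ]
head [559.4 150.8 277. ] [559.5 190.9 260. ]
[array([584.3, 171.8, 218.3]), array([670. , 170.6, 207.1])]
```

Request:
step_arm:
  commands:
    - [-1, 8, 0, 0, 0, 0, 255]
    - [-2, 25, 0, 0, 0, 0, 255]
    - [-2, 45, 0, 0, 0, 0, 255]
    - [-2, 62, 0, 0, 0, 0, 255]
    - [-2, 69, 0, 0, 0, 0, 255]
    - [-2, 70, 0, 0, 0, 0, 255]
    - [-2, 70, 0, 0, 0, 0, 255]

```text
clock: 10.35
eef_pos: [629.3, 143.1, 265.9]
tool_rot: [-3.14, 0.0, 1.559]
force: [0.1, -0.1, -5.5]
width: 23.3
```

```bash
python3 - <<'E'
from h import *
from rows import rows
rows((630,144,239,89.3))
S,si=snap("side","s6"); c,w=snap("wrist","w6")
a=cv2.resize(si[70:210,240:380],(400,400)); cv2.imwrite("pics/c6.png",np.hstack([a,cv2.resize(w,(400,250))[np.r_[0:250,np.zeros(150,int)]]])[:,:,::-1])
E
```

```text
t 10.35 p [629.3 143.1 265.9] rpy [-179.9    0.    89.3] F [ 0.1 -0.1 -5.5] w 23.3
(630, 144, 239, 89.3) [ 1.   0.8 26.9] [-0.1  0.   0. ]
```

View pics/c6.png

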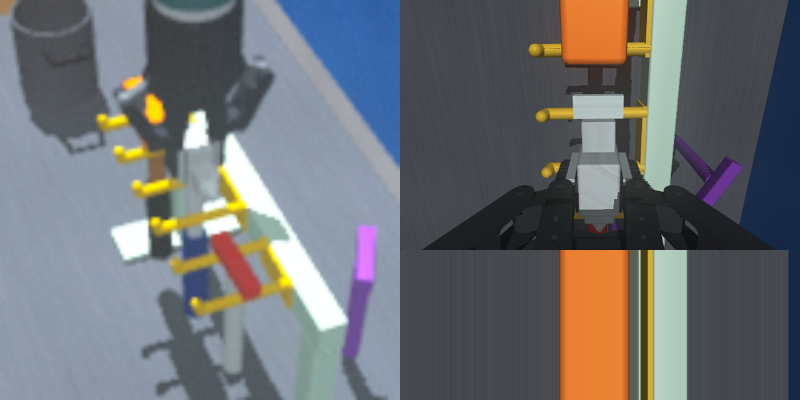

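The head is over both prongs with the handle in the gap; mallet and key are undisturbed. Lowering gently while watching the force.

Request:
step_arm:
  commands:
    - [0, 0, 6, 0, 0, 0, 255]
    - [0, 0, 12, 0, 0, 0, 255]
    - [0, 0, 17, 0, 0, 0, 255]
    - [0, 0, 21, 0, 0, 0, 255]
    - [0, 0, 23, 0, 0, 0, 255]
    - [0, 0, 23, 0, 0, 0, 255]

```text
clock: 11.05
eef_pos: [629.8, 143.0, 242.8]
tool_rot: [-3.141, 0.0, 1.559]
force: [0.1, -0.1, -4.8]
width: 23.9
```

Request:
step_arm:
  commands:
    - [0, 0, 1, 0, 0, 0, 255]
    - [0, 0, 2, 0, 0, 0, 255]
    - [0, 0, 2, 0, 0, 0, 255]

```text
clock: 11.35
eef_pos: [630.0, 143.1, 241.3]
tool_rot: [3.142, -0.0, 1.559]
force: [-0.1, 0.4, -4.4]
width: 23.2
```

Request:
step_arm:
  commands:
    - [0, 0, 1, 0, 0, 0, 255]
    - [0, 0, 2, 0, 0, 0, 255]
    - [0, 0, 2, 0, 0, 0, 255]

```text
clock: 11.65
eef_pos: [629.9, 143.1, 239.1]
tool_rot: [-3.141, 0.0, 1.559]
force: [-0.9, -0.0, -4.8]
width: 23.0
```

Request:
step_arm:
  commands:
    - [0, 0, 1, 0, 0, 0, 255]
    - [0, 0, 1, 0, 0, 0, 255]

```text
clock: 11.85
eef_pos: [629.9, 143.1, 238.1]
tool_rot: [-3.141, 0.0, 1.559]
force: [0.5, 0.8, -4.8]
width: 23.3
```

Request:
step_arm:
  commands:
    - [0, 0, 1, 0, 0, 0, 255]
    - [0, 0, 1, 0, 0, 0, 255]

```text
clock: 12.05
eef_pos: [629.9, 143.1, 237.1]
tool_rot: [-3.141, 0.0, 1.559]
force: [-0.5, -0.2, -5.0]
width: 23.3
```

Request:
step_arm:
  commands:
    - [0, 0, 1, 0, 0, 0, 255]
    - [0, 0, 1, 0, 0, 0, 255]

```text
clock: 12.25
eef_pos: [629.9, 143.1, 236.1]
tool_rot: [-3.141, 0.0, 1.559]
force: [-0.5, 0.3, -5.2]
width: 23.7
```

Request:
step_arm:
  commands:
    - [0, 0, 1, 0, 0, 0, 255]
    - [0, 0, 1, 0, 0, 0, 255]

```text
clock: 12.45
eef_pos: [629.9, 143.1, 235.1]
tool_rot: [-3.141, 0.0, 1.559]
force: [-0.6, -0.0, -4.1]
width: 23.3
```

Request:
step_arm:
  commands:
    - [0, 0, 1, 0, 0, 0, 255]
    - [0, 0, 1, 0, 0, 0, 255]

```text
clock: 12.65
eef_pos: [630.0, 143.1, 234.9]
tool_rot: [3.141, -0.0, 1.559]
force: [-1.6, -0.4, -0.1]
width: 23.3
```

Contact: the force went from -5 N to about 0 at TCP z 235. I'll release only part way so the fingers stay clear of the beam, then rise.

Request:
step_arm:
  commands:
    - [0, 0, 0, 0, 0, 0, 160]
    - [0, 0, 0, 0, 0, 0, 145]
    - [0, 0, 0, 0, 0, 0, 145]
    - [0, 0, 0, 0, 0, 0, 145]
    - [0, 0, 0, 0, 0, 0, 145]

```text
clock: 13.15
eef_pos: [630.1, 143.1, 234.3]
tool_rot: [3.141, -0.0, 1.559]
force: [-0.0, -0.7, 0.5]
width: 37.0
```

```bash
python3 - <<'E'
from h import *
from rows import rows
rows()
S,si=snap("side","s7"); c,w=snap("wrist","w7")
a=cv2.resize(si[70:210,240:380],(400,400)); cv2.imwrite("pics/c7.png",np.hstack([a,cv2.resize(w,(400,250))[np.r_[0:250,np.zeros(150,int)]]])[:,:,::-1])
E
```

```text
t 13.15 p [630.1 143.1 234.3] rpy [180.   -0.   89.3] F [-0.  -0.7  0.5] w 37.0
```

View pics/c7.png

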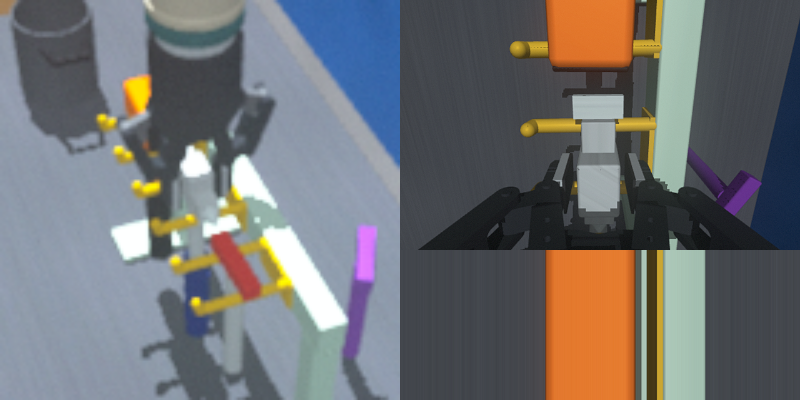

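The fingers stand clear on both sides, the head stays level across the prongs, and the force is near zero. Rising straight up.

Request:
step_arm:
  commands:
    - [0, 0, -4, 0, 0, 0, 145]
    - [0, 0, -12, 0, 0, 0, 145]
    - [0, 0, -25, 0, 0, 0, 140]
    - [0, 0, -45, 0, 0, 0, 120]
    - [0, 0, -75, 0, 0, 0, 100]
    - [0, 0, -110, 0, 0, 0, 60]
    - [0, 0, -150, 0, 0, 0, 0]
    - [0, 0, -190, 0, 0, 0, 0]

```text
clock: 14.05
eef_pos: [629.8, 142.9, 427.3]
tool_rot: [3.14, -0.0, 1.559]
force: [0.7, 0.5, -0.5]
width: 85.3
```

Request:
step_arm:
  commands:
    - [0, -40, 0, 0, 0, 0, 0]
    - [0, -80, 0, 0, 0, 0, 0]
    - [0, -120, 0, 0, 0, 0, 0]
    - [0, -150, 0, 0, 0, 0, 0]
    - [0, -150, 0, 0, 0, 0, 0]
    - [0, -150, 0, 0, 0, 0, 0]

```text
clock: 14.65
eef_pos: [480.2, 144.9, 425.8]
tool_rot: [3.139, -0.002, 1.56]
force: [1.2, -0.7, -0.3]
width: 85.5
```

```bash
python3 - <<'E'
from h import *
from rows import rows
rows()
S,si=snap("side","s8"); T,ti=snap("top","t8")
for t in("slag_head","mallet_head","key_bar"):
    print(t,[[(round(d["p"],2),round(d["point"][1]*640),round(d["point"][0]*400)) for d in ctrl.spot_in(t,n)] for n in("side","top")])
print("want slag",proj("side",(630,145.5,233)).round(1),proj("top",(630,145.5,251)).round(1))
a=cv2.resize(si[70:210,240:380],(400,400)); b=cv2.resize(ti[130:260,160:290],(400,400)); cv2.imwrite("pics/c8.png",np.hstack([a,b])[:,:,::-1])
E
```

```text
t 14.65 p [480.2 144.9 425.8] rpy [ 1.798e+02 -1.000e-01  8.940e+01] F [ 1.2 -0.7 -0.3] w 85.5
slag_head [[(0.6, 309, 144)], [(0.73, 237, 191)]]
mallet_head [[(0.57, 294, 112)], [(0.66, 195, 190), (0.62, 282, 192)]]
key_bar [[(0.93, 309, 244), (0.81, 359, 236), (0.79, 318, 172), (0.62, 308, 142), (0.61, 362, 175)], [(0.71, 353, 179), (0.64, 341, 233), (0.6, 282, 195), (0.6, 278, 137)]]
want slag [307.7 133. ] [234.2 187.8]
```

View pics/c8.png

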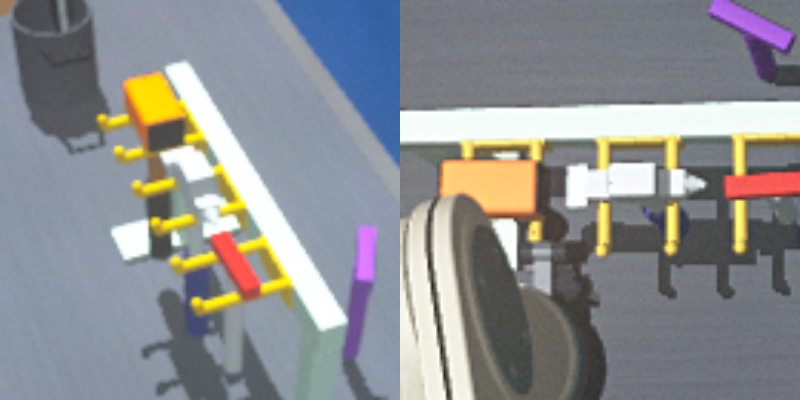

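The slag head spans both prongs. Its block is at top-view (235.4,188.8) against a wanted (234.2,187.8), about 3 mm off. Mallet and key are where they were, and the arm is clear. Handing in.

```bash
python3 -c "
from cell import ctrl
print(ctrl.finish_job())"
```

```text
the job is handed in; nothing more can be done
None
```

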